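Post the spent battery through the recycling bin's spring flap

TASK

Put the spent battery lying on the bin's deck into the bin without ever picking it up: push the sloping spring flap open with one finger, and while that finger keeps it open push the battery off the deck and through with the other. Then take the fingers out so that the flap closes by itself; leave the tape measure, the tin and the pliers where they are.

Things in the scene. Friction and masses are not known exactly. Their poses are not given: they have to be found in the camera images.
- bin: fixed grey battery bin, clear side windows, 202 mm long (x), 78 wide (y). Origin on the bench below the middle of the deck's far edge; x points along the deck to the flap (the way to push), z up. Flat deck on top: x = -105 to 0, 105 mm high, 70 mm wide between side rims 14 mm high. Beyond is the open mouth, floor at 10 mm, far wall at x = 93; top of the bin 42 mm above the deck
- deck_edge (a point): middle of the deck's far edge, on the deck's top surface (bin frame 0, 0, 105 mm)
- hinge_line (a point): middle of the flap's hinge tube (8 mm thick, along the bin's y), 85 mm past the deck's edge and 38 mm above the deck. Fingers must stay on the deck side of it: the far face of the finger on the flap can go to about 75 mm past the deck's edge. Cheeks 70 mm apart stand beside the flap
- flap_lip (a point): middle of the flap's free lower edge (a 5 mm bead), 88 mm from the hinge; shut, it stands 5 mm past the deck's edge and 2 mm above the deck's level
- flap (a joint): flap angle in rad, 0 shut to 1.1 (hangs down). Aluminium plate 88 x 64 x 2.5 mm, hinged at its far upper edge, sloping 24 degrees down to the deck's edge. Pushed forward or down it swings into the bin; a spring shuts it (1 to 4 N at a finger). A fingertip moving level 3 to 8 mm above the deck opens it 0.2 rad with its far face 41 mm past the deck's edge, 0.65 at 69 mm
- cell_mid (a point): centre of the battery: cylinder 50 mm long, 17 mm diameter, 25 g, lying across the deck (along the bin's y within 0.2 rad), its centre 40 to 75 mm before the deck's edge and 8 mm above the deck. It rolls when pushed. Two fingers 45 to 55 mm apart, in line with the bin's x, can stand before and behind it; past the edge it drops between the edge and the finger on the flap
- tape_rule: bystander: tape measure, 64 x 95 x 33 mm, on the bench to the left of the bin; origin under its centre
- tin_of_nails: bystander: open metal tin, 76 mm across, 51 mm high, on the bench to the right of the bin; origin under its centre
- pliers_red: bystander: pliers, 59 x 174 x 14 mm, on the bench to the right of the bin beyond the tin; origin under its centre

How it is judged:
By the outcome, as a careful person would: the job done as asked, in the order asked, and still so for the second after the job is handed in, with the robot touching nothing.
It also fails if it takes over 42 s, if anything falls off the work surface, if the arm or the gripper's body presses on something with over 40 N, if the wrist force passes 120 N, or if a joint passes its speed limit or range.

ROBOT

A 6-joint arm with a two-finger parallel gripper is mounted at the origin on a cart in front of the work surface, level with it; the furniture and walls round the work are solid. World frame = base frame: x ahead of the robot, y to its left, z up, the work surface at z = 0. Lengths are in m, angles in rad, forces in N, time in s.
With the tool pointing down it reaches from about 0.225 to 0.875 m from the base axis. Payload 3.4 kg.
Tool frame: the origin (TCP) lies midway between the tips of the shut fingers; the grasp point (between the pads) lies 19 mm behind it; z points along the fingers, y is the line along which they close (so a half turn about z gives the same grasp; the last joint's range is limited). The gripper opens to 85 mm and grips with 20 to 120 N. Pads are 22 mm wide; open, the fingers measure 114 mm over their backs; the gripper's body (76 mm by 85 mm) begins 54 mm behind the grasp point. The pads swing forward as they close: fully open they stand 13 mm farther back than shut.
Start: joints at [1.028, 0.276, 1.505, -0, 1.361, -0.121], TCP at [0.235, 0.525, 0.231] pointing down, gripper open.
Joint ranges: [-2.89, 2.89], [-0.75, 2.08], [0.22, 2.7], [-1.18, 4.32], [0.11, 2.71], [-2.7, 2.7]. Speed limits (rad/s): [2.57, 2.57, 3.14, 3.14, 3.14, 3.14].

INTERFACE

Orientations are given as a unit quaternion [w, x, y, z].
In Python, from rig import * gives the robot as it stands.
- The arm moves only by the tool apply_moves, never from a script. Its argument "steps" is one flat list of numbers, 4 for each row, row after row: the shift along the world's x, y, z in cm, then the turn about the world's z in degrees. A call has 1 to 8 rows; each row is the pose to reach, as a shift and turn from the pose commanded when the call began; what a row does not reach only later rows make up. A row lasts 1/12 s, in which the tool goes at most 41.7 mm and 7.16 degrees, less where a joint would pass 70% of its speed; a pose out of reach is approached as far as the arm can. A call with a gripper value outside its range is refused whole. "jaw" is the closure in counts, from 0 (fully open) to 255 (shut), set as the call begins (left out, the last holds). The fingers move at their own pace and stop on an object; "newtons" is the grip in N (left out, the last holds). Time passes only in rows, so rows that repeat a pose let the fingers close. It gives the time, the measured TCP pose, the force, the opening and the grip force at its end, in the units of the state.
- get_state(): the state, without advancing time (a new reading comes with each control period).
- get_image(name): name is "side" or "top" or "wrist"; returns the picture (480x640x3 uint8, red, green, blue); there is no depth.
- calibration(name): a dict with "fx", "fy", "cx", "cy" (pixels), "xyz" and "rotation" of the camera in the world. Camera axes: x right, y up, looking along -z (the intrinsics and any distortion apply to the point x, -y, -z); pixel columns grow to the right and rows downward; lengths in m; the calibration is good to about 2 mm. A picture is of the moment at which its call begins: read the wrist's pose just before it. calibration takes no time and is no camera call; for the wrist camera it gives the pose at the moment of the call.
- sign_off(): hands the job in; it is judged then, once.
The state is a dict: "clock": time; "qpos": joint angles; "qd": joint speeds; "effort": joint torques, N m; "position": TCP position; "ee_rot": TCP orientation; "contact_force": force on the tool from outside, world axes, zero at the start; "moment": the same for the moment, N m; "width": finger opening in m; "gripper_force": force on a finger pad.
Only numpy, scipy, OpenCV 4.12 (cv2) and the standard library are available. Lean on these libraries where they do the work, as an engineer would, in place of code of your own. Each camera call takes 0.05 s, during which the arm holds its last target. There are 200 camera calls.

## Working session

There is one attempt and no reset: what is moved stays moved. The work goes in short steps, Python scripts to look and compute and a tool call to move; the robot and the scene stay as the last step left them, time stands still between calls to the robot, and variables do not carry over. Pictures are saved under pics/ and viewed, at most 10 in all, crops included, and the job is handed in when it is done.

Besides the shell and the picture viewer there is one more tool, called after "Call:" by a JSON object that holds its "fn" and its "kwargs", one argument or row to a line. apply_moves: Moves the arm, as the interface text tells. Its arguments: {"type":"object","properties":{"steps":{"type":"array","items":{"type":"number"}},"jaw":{"type":"number"},"newtons":{"type":"number"}},"required":["steps"]}

```bash
mkdir -p pics
python3 - <<'E'
from rig import *
import cv2
s=get_state();print(s)
for n in("side","top"):
    c=calibration(n);print(n,c)
    cv2.imwrite(f"pics/{n}0.png",get_image(n)[:,:,::-1])
E
```

```text
{'clock': 0.0, 'qpos': array([ 1.02801755e+00,  2.76621882e-01,  1.50611712e+00, -2.93258274e-06,
        1.36073073e+00, -1.21044507e-01]), 'qd': array([-0.00094844,  0.00083695,  0.00074632,  0.00035477,  0.00121283,
        0.00087887]), 'effort': array([-1.54516871e-03, -4.16774368e+01, -2.45803535e+01, -2.90772969e-04,
        1.11418316e-02, -2.76962044e-05]), 'position': array([0.23512625, 0.52414904, 0.23043078]), 'ee_rot': array([-3.04468031e-04,  2.09307514e-01,  9.77849418e-01, -8.87781081e-04]), 'contact_force': array([ 0.25027026, -0.13800724, -0.03972118]), 'moment': array([ 0.01900794, -0.00995916, -0.00518926]), 'gripper_force': 0.0, 'width': 0.08558717207670659}
side {'fx': 489.9187587250648, 'fy': 489.9187587250648, 'cx': 316.6774583446294, 'cy': 244.9765742771398, 'xyz': array([ 0.54425478, -0.66178802,  0.59867239]), 'rotation': array([ 0.89224894,  0.45143892, -0.00769455,  0.00595995])}
top {'fx': 529.5510532088293, 'fy': 529.5510532088293, 'cx': 313.07924301809857, 'cy': 234.892681534971, 'xyz': array([ 0.3571753 , -0.01000322,  1.06797178]), 'rotation': array([ 0.73217464,  0.07879124, -0.07486127, -0.67238979])}
```

View pics/top0.png

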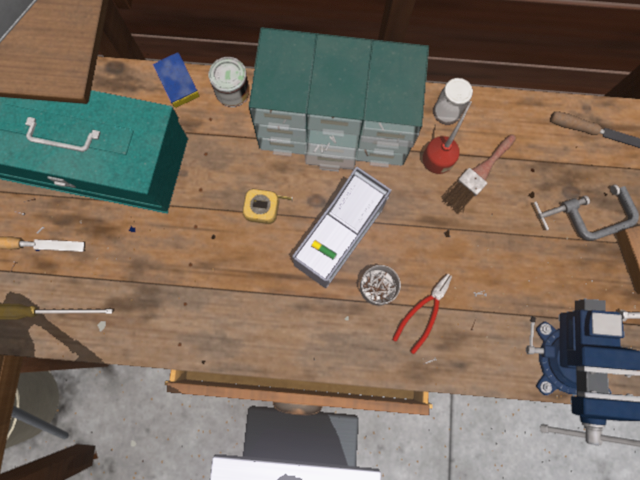

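View pics/side0.png

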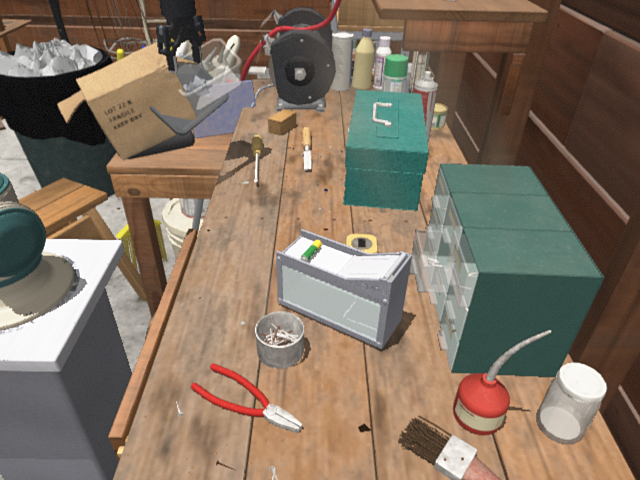

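The top view shows the bin running from about (310,270) at the deck end to (372,180) at the hinge end. The battery is at about (323,249), the tape at (261,206), the tin at (379,285) and the pliers at (425,315). Next I'll enlarge both views.

Run:
```python
import cv2
a=cv2.imread("pics/top0.png")[160:295,275:405]
b=cv2.imread("pics/side0.png")[225:350,270:415]
cv2.imwrite("pics/ct.png",cv2.resize(a,None,fx=4.4,fy=4.4,interpolation=cv2.INTER_CUBIC))
cv2.imwrite("pics/cs.png",cv2.resize(b,None,fx=4.4,fy=4.4,interpolation=cv2.INTER_CUBIC))
```

```text
(no output)
```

View pics/ct.png

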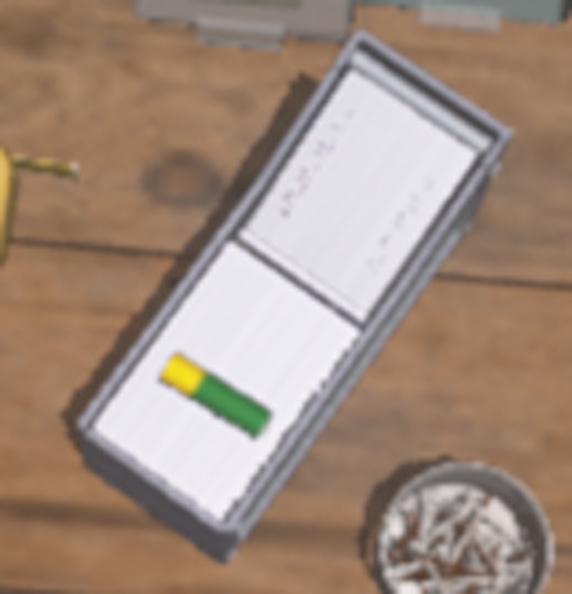

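View pics/cs.png

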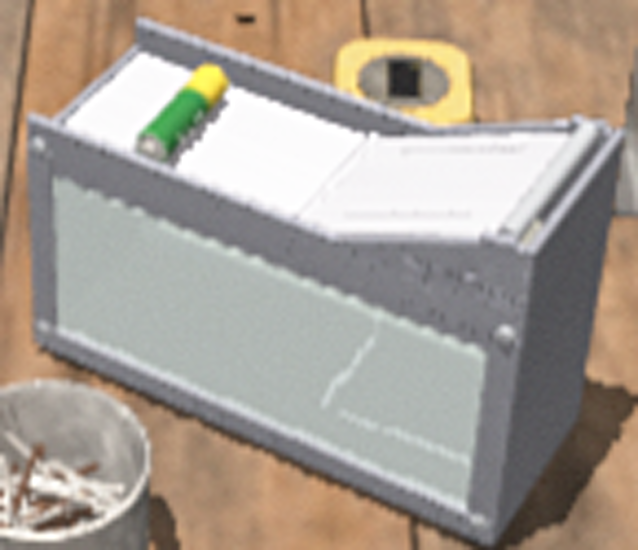

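```bash
cat > h.py <<'E'
import numpy as np
from rig import *
from scipy.optimize import least_squares
from scipy.spatial.transform import Rotation as R
def cam(n):
    c=calibration(n);q=c["rotation"];return c,R.from_quat([q[1],q[2],q[3],q[0]]).as_matrix()
def proj(cm,P):
    c,M=cm;p=(np.asarray(P)-c["xyz"])@M
    return np.stack([c["cx"]+c["fx"]*p[:,0]/-p[:,2],c["cy"]+c["fy"]*p[:,1]/p[:,2]],1)
def bw(v,P):
    P=np.asarray(P,float)/1000;c,s=np.cos(v[2]),np.sin(v[2])
    return np.stack([v[0]+c*P[:,0]-s*P[:,1],v[1]+s*P[:,0]+c*P[:,1],P[:,2]],1)
E
python3 - <<'E'
from h import *
T,S=cam("top"),cam("side")
u=lambda a,o:(np.array(a,float)+.5)/4.4-.5+np.array(o)
tb=[[97,39,147],[97,-39,147],[-105,39,119],[-105,-39,119],[1,35,105],[1,-35,105]]
tp=u([[360,32],[512,133],[80,428],[234,534],[237,235],[365,325]],(275,160))
sb=[[-105,-39,119],[-105,39,119],[97,-39,147],[97,39,147],[-105,-39,0],[97,-39,0]]
sp=u([[30,115],[137,18],[529,247],[622,130],[38,345],[492,547]],(270,225))
f=lambda v:np.r_[(proj(T,bw(v,tb))-tp).ravel(),(proj(S,bw(v,sb))-sp).ravel()]
v0=None
for y in np.arange(0,6.3,.7):
    r=least_squares(f,[.45,0,y],loss="soft_l1")
    if v0 is None or r.cost<v0.cost:v0=r
v=v0.x;print(v,v0.cost);print(f(v).reshape(-1,2).round(1))
# battery ends (bin mm)
pt=u([[170,371],[263,421]],(275,160)); ps=u([[212,82],[153,146]],(270,225))
for cm,p in((T,pt),(S,ps)):
    for q in p:
        g=least_squares(lambda e:(proj(cm,bw(v,[[e[0],e[1],113.5]]))[0]-q),[-50,0]);print(g.x.round(1))
E
```

```text
[ 0.59368768 -0.04796821  5.744072  ] 9.466398509249506
[[-0.  -1.2]
 [ 0.7 -0.4]
 [-1.  -0.5]
 [-1.   0.3]
 [-1.3  0.8]
 [ 0.2  1.6]
 [-1.4  0.2]
 [ 0.2 -0.7]
 [ 1.4  0.5]
 [ 1.2 -1. ]
 [-1.1  1.7]
 [-0.2  2.4]]
[-62.6  21.5]
[-57.2 -22.3]
[-61.2  22.9]
[-58.9 -22.8]
```

The bin fit comes out at deck edge (0.594, −0.048) with yaw −0.539 rad. The battery centre is about 60 mm before the edge. I'll move over it now.

Call:
{"fn": "apply_moves", "kwargs": {
  "steps": [0.5, -2, 0, -4, 1, -5, 0, -10, 2, -8.5, 0, -16, 3, -12, 0, -22, 5, -15.5, 0, -28, 7, -19, 0, -34, 9, -22.5, 0, -40, 11, -26, 0, -46],
  "jaw": 113
}}

```text
clock: 0.77
position: [0.3455, 0.2628, 0.2312]
ee_rot: [0.0, 0.577, 0.817, -0.0]
contact_force: [0.7, -0.2, 0.0]
width: 0.0474
gripper_force: 0.0
```

Call:
{"fn": "apply_moves", "kwargs": {
  "steps": [2.5, -3.5, 0, -6, 5, -7, 0, -12, 7.5, -10.5, 0, -18, 10, -14, 0, -24, 12.5, -17.5, 0, -30, 15, -21, 0, -36, 17.5, -24.5, 0, -43, 20, -28.3, 0, -50]
}}

```text
clock: 1.43
position: [0.5388, -0.0093, 0.231]
ee_rot: [-0.0, 0.868, 0.496, -0.0]
contact_force: [1.1, 0.5, -0.7]
width: 0.0476
gripper_force: 0.0
```

Call:
{"fn": "apply_moves", "kwargs": {
  "steps": [0, 0, 0, -0.7, 0, 0, 0, -0.7, 0, 0, 0, -0.7]
}}

```text
clock: 1.68
position: [0.5374, -0.0072, 0.2306]
ee_rot: [-0.001, 0.87, 0.493, -0.001]
contact_force: [-0.3, 0.4, -0.3]
width: 0.0474
gripper_force: 0.0
```

Run:
```python
from h import *
import cv2,json
s=get_state();print(s["position"],s["ee_rot"],s["width"],s["contact_force"],s["qpos"],s["clock"])
c=calibration("wrist");print(c)
json.dump({k:np.asarray(x).tolist() for k,x in c.items()},open("w.json","w"))
cv2.imwrite("pics/w1.png",get_image("wrist")[:,:,::-1])
```

```text
[ 0.53735651 -0.00722124  0.2306301 ] [-8.92080862e-04  8.69758336e-01  4.93476619e-01 -6.83689947e-04] 0.04742681653862251 [-0.25164746  0.42975613 -0.3195179 ] [-1.43329911e-01  2.20826729e-01  1.58317379e+00  5.88009446e-04
  1.33976595e+00  3.95165510e-01] 1.6833
{'fx': 352.3438088770944, 'fy': 352.3438088770944, 'cx': 317.2111443920352, 'cy': 240.64633324682936, 'xyz': array([0.57201095, 0.0506168 , 0.37333659]), 'rotation': array([ 0.95566025, -0.12661479,  0.03589919, -0.26342634])}
```

View pics/w1.png

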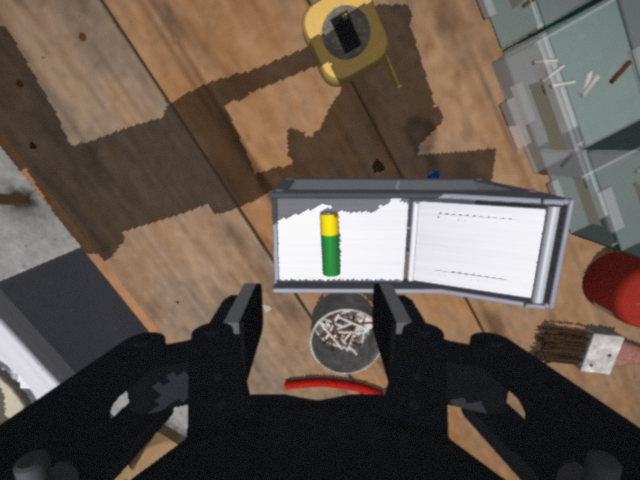

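The wrist view shows the deck edge from (411,202) to (406,283), the battery from (329,211) to (332,276), and the far corners at (571,199) and (555,306). I'll refit with these.

Run:
```python
from h import *
import json
T,S=cam("top"),cam("side")
c={k:np.array(x) for k,x in json.load(open("w.json")).items()};q=c["rotation"]
W=(c,R.from_quat([q[1],q[2],q[3],q[0]]).as_matrix())
u=lambda a,o:(np.array(a,float)+.5)/4.4-.5+np.array(o)
tb=[[97,39,147],[97,-39,147],[-105,39,119],[-105,-39,119],[1,35,105],[1,-35,105]]
tp=u([[360,32],[512,133],[80,428],[234,534],[237,235],[365,325]],(275,160))
sb=[[-105,-39,119],[-105,39,119],[97,-39,147],[97,39,147],[-105,-39,0],[97,-39,0]]
sp=u([[30,115],[137,18],[529,247],[622,130],[38,345],[492,547]],(270,225))
wb=[[97,39,147],[97,-39,147],[-105,39,119],[-105,-39,119],[1,35,105],[1,-35,105]]
wp=np.array([[571,199],[555,306],[274,192],[274,292],[410,202],[406.5,283]],float)
fw=lambda v:(proj(W,bw(v,wb))-wp).ravel()
f=lambda v:np.r_[(proj(T,bw(v,tb))-tp).ravel(),(proj(S,bw(v,sb))-sp).ravel(),fw(v)]
v0=[.5937,-.048,-.539]
for g in(fw,f):
    r=least_squares(g,v0,loss="soft_l1");print(r.x);print(r.fun[-12:].reshape(-1,2).round(1))
v=r.x
for p in([329.5,211],[332,275]):
    print(least_squares(lambda e:(proj(W,bw(v,[[e[0],e[1],113.5]]))[0]-p),[-50,0]).x)
tip=get_state();d=np.r_[tip["position"]];cc,ss=np.cos(v[2]),np.sin(v[2])
dd=d[:2]-v[:2];print("tcp in bin mm",1000*(cc*dd[0]+ss*dd[1]),1000*(-ss*dd[0]+cc*dd[1]))
q=tip["ee_rot"];y=R.from_quat([q[1],q[2],q[3],q[0]]).as_matrix()[:,1];print("tool y deg",np.degrees(np.arctan2(y[1],y[0])),"bin",np.degrees(v[2]))
t=bw(v,[[-57,0,0]])[0];print("shift cm",100*(t-d)[:2])
```

```text
[ 0.5951634  -0.04717263 -0.54011   ]
[[ 6.4 -0. ]
 [ 0.7  3.7]
 [-4.5  0.7]
 [-1.2  0.9]
 [ 1.1 -6.2]
 [-1.5 -1.3]]
[ 0.59460676 -0.04738189 -0.53818042]
[[ 5.6  0.4]
 [ 0.2  4.1]
 [-5.1  1.6]
 [-1.5  1.6]
 [ 0.5 -5.6]
 [-1.9 -0.8]]
[-60.95122809  25.27703142]
[-58.52785456 -25.5766878 ]
tcp in bin mm -70.28650178053168 5.567890026682419
tool y deg -30.799501312642402 bin -30.835466839234964
shift cm [ 0.85544004 -1.15911502]
```

Call:
{"fn": "apply_moves", "kwargs": {
  "steps": [0.4, -0.6, -1, 0, 0.8, -1.1, -3, 0, 0.8, -1.1, -5.5, 0, 0.8, -1.1, -8, 0, 0.8, -1.1, -9.5, 0, 0.8, -1.1, -10, 0, 0.8, -1.1, -10, 0, 0.8, -1.1, -10, 0],
  "jaw": 105
}}

```text
clock: 2.4
position: [0.5463, -0.0179, 0.1317]
ee_rot: [0.0, 0.869, 0.494, 0.0]
contact_force: [-0.2, 0.9, 0.1]
width: 0.0501
gripper_force: 0.0
```

Run:
```python
from h import *
import cv2
s=get_state();print(s["position"],s["width"],s["contact_force"])
a=get_image("side")[190:350,250:435,::-1]
b=get_image("wrist")[140:400,180:600,::-1]
a=cv2.resize(a,(640,554),interpolation=cv2.INTER_CUBIC)[:340]
cv2.imwrite("pics/s2.png",np.vstack([a[:340],cv2.resize(b,(640,396))[:260]]))
```

```text
[ 0.54628921 -0.0178769   0.13172434] 0.05005490984382888 [-0.23095276  0.90005432  0.09605627]
```

View pics/s2.png

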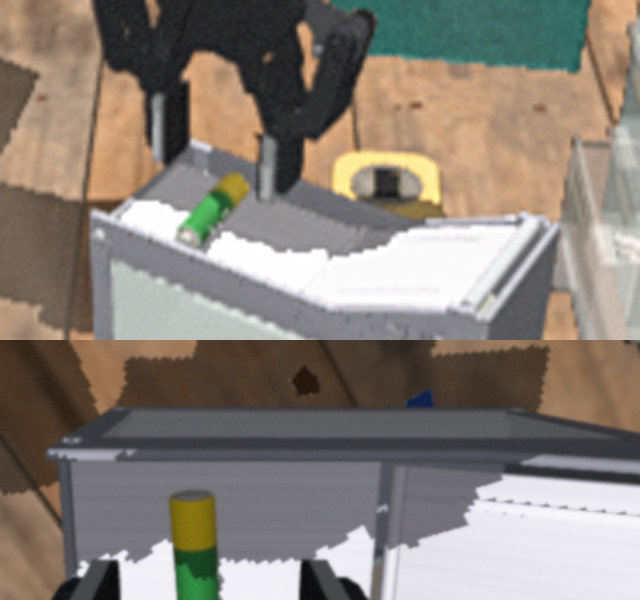

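The fingers straddle the battery with clearance on both sides: battery at about (210,210), fingers at about (165,150) and (280,190). Now I'll lower to about 5 mm above the deck.

Call:
{"fn": "apply_moves", "kwargs": {
  "steps": [0, 0, -0.8, 0, 0, 0, -1.6, 0, 0, 0, -2.2, 0, 0, 0, -2.45, 0, 0, 0, -2.45, 0, 0, 0, -2.45, 0]
}}

```text
clock: 3.0
position: [0.546, -0.0184, 0.1065]
ee_rot: [-0.0, 0.87, 0.493, -0.0]
contact_force: [0.3, -0.3, 0.8]
width: 0.0504
gripper_force: 0.0
```

Run:
```python
from h import *
import cv2
s=get_state();print(s["position"],s["width"],s["contact_force"])
d=s["position"][:2]-[.5946,-.0474];c,n=np.cos(-.5385),np.sin(-.5385);print(1000*(c*d[0]+n*d[1]),1000*(-n*d[0]+c*d[1]))
a=get_image("side")[215:330,265:415,::-1]
cv2.imwrite("pics/s3.png",cv2.resize(a,None,fx=5,fy=5,interpolation=cv2.INTER_CUBIC))
```

```text
[ 0.54595093 -0.01840201  0.10650687] 0.050379913927850954 [ 0.25810469 -0.27332879  0.80813639]
-56.63578806912341 -0.05546218811494988
```

View pics/s3.png

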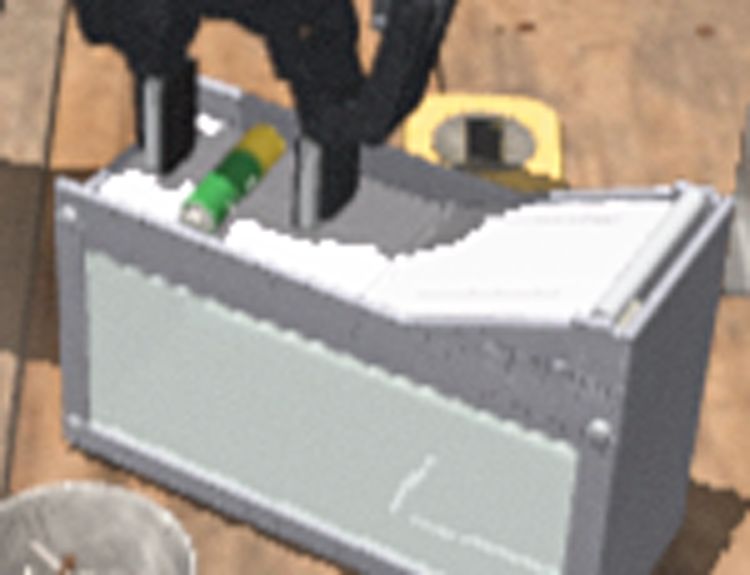

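Call:
{"fn": "apply_moves", "kwargs": {
  "steps": [0.34, -0.2, 0, 0, 0.69, -0.41, 0, 0, 1.03, -0.62, 0, 0, 1.37, -0.82, 0, 0, 1.72, -1.03, 0, 0, 2.06, -1.23, 0, 0, 2.4, -1.44, 0, 0, 2.75, -1.64, 0, 0]
}}

```text
clock: 3.72
position: [0.5739, -0.035, 0.1068]
ee_rot: [0.0, 0.87, 0.493, -0.0]
contact_force: [-0.4, -0.3, 0.6]
width: 0.0504
gripper_force: 0.1
```

Call:
{"fn": "apply_moves", "kwargs": {
  "steps": [0.34, -0.2, 0, 0, 0.69, -0.41, 0, 0, 1.03, -0.62, 0, 0, 1.37, -0.82, 0, 0, 1.72, -1.03, 0, 0, 2.06, -1.23, 0, 0, 2.4, -1.44, 0, 0, 2.75, -1.64, 0, 0]
}}

```text
clock: 4.38
position: [0.6012, -0.0513, 0.1068]
ee_rot: [-0.0, 0.87, 0.493, -0.0]
contact_force: [-1.5, 0.5, -0.1]
width: 0.0503
gripper_force: 0.6
```

Call:
{"fn": "apply_moves", "kwargs": {
  "steps": [0.34, -0.2, 0, 0, 0.69, -0.41, 0, 0, 1.03, -0.62, 0, 0, 1.37, -0.82, 0, 0, 1.72, -1.03, 0, 0, 2.02, -1.21, 0, 0, 2.02, -1.21, 0, 0, 2.02, -1.21, 0, 0]
}}

```text
clock: 5.05
position: [0.6211, -0.0633, 0.1066]
ee_rot: [-0.0, 0.87, 0.493, -0.0]
contact_force: [-2.9, 1.5, 0.8]
width: 0.0502
gripper_force: 1.4
```

Run:
```python
from h import *
import cv2
s=get_state();print(s["position"],s["width"],s["contact_force"])
d=s["position"][:2]-[.5946,-.0474];c,n=np.cos(-.5385),np.sin(-.5385);print(1000*(c*d[0]+n*d[1]),1000*(-n*d[0]+c*d[1]))
a=get_image("side")[215:355,265:415,::-1]
b=get_image("wrist")[:,:,::-1]
a=cv2.resize(a,None,fx=2.9,fy=2.9,interpolation=cv2.INTER_CUBIC)
b=cv2.resize(b[150:480,160:460],(365,a.shape[0]))
cv2.imwrite("pics/s4.png",np.hstack([a,b]))
```

```text
[ 0.62110617 -0.06327816  0.10663395] 0.050204060815990985 [-2.89855627  1.5078366   0.75138185]
30.898082144526732 -0.03740252329120092
```

View pics/s4.png

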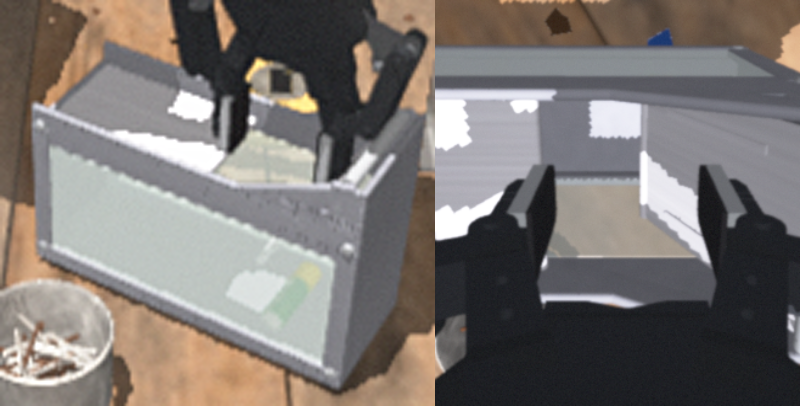

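The battery lies on the bin floor, seen through the window at (295,290), and the finger is still holding the flap open. I'll retract back along the deck so the flap follows and shuts, then go up.

Call:
{"fn": "apply_moves", "kwargs": {
  "steps": [-0.6, 0.36, 0, 0, -1.4, 0.84, 0, 0, -2.2, 1.31, 0, 0, -3, 1.79, 0, 0, -3.8, 2.27, 0, 0, -4.6, 2.75, 0, 0, -5.4, 3.23, 0, 0, -6.2, 3.7, 0, 0]
}}

```text
clock: 5.82
position: [0.5582, -0.0256, 0.1067]
ee_rot: [-0.0, 0.87, 0.494, -0.0]
contact_force: [0.2, 0.8, 0.1]
width: 0.0502
gripper_force: 0.0
```

Call:
{"fn": "apply_moves", "kwargs": {
  "steps": [-0.5, 0.3, 0, 0, -0.7, 0.42, 0.5, 0, -0.7, 0.42, 2, 0, -0.7, 0.42, 4, 0, -0.7, 0.42, 7, 0, -0.7, 0.42, 10, 0, -0.7, 0.42, 12, 0, -0.7, 0.42, 13, 0]
}}

```text
clock: 6.48
position: [0.5541, -0.0224, 0.2405]
ee_rot: [0.002, 0.87, 0.493, 0.002]
contact_force: [1.0, -1.0, -0.7]
width: 0.0504
gripper_force: 0.0
```

Call:
{"fn": "apply_moves", "kwargs": {
  "steps": [-3, 2, 0, 0, -6, 4, 0, 0, -8, 6, 0, 0, -10, 8, 0, 0, -10, 8, 0, 0, -10, 8, 0, 0, -10, 8, 0, 0, -10, 8, 0, 0]
}}

```text
clock: 7.15
position: [0.4532, 0.0573, 0.2367]
ee_rot: [0.0, 0.87, 0.493, 0.0]
contact_force: [0.8, -0.4, -0.1]
width: 0.0503
gripper_force: 0.0
```

Run:
```python
from h import *
import cv2
s=get_state();print(s["position"],s["clock"],s["contact_force"])
a=get_image("side")[215:375,230:430,::-1]
b=get_image("top")[150:370,230:460,::-1]
a=cv2.resize(a,(480,384),interpolation=cv2.INTER_CUBIC)
cv2.imwrite("pics/s5.png",np.hstack([a,cv2.resize(b,(320,384))]))
```

```text
[0.45320888 0.05734687 0.23665427] 7.15 [ 0.827045   -0.38629348 -0.07001668]
```

View pics/s5.png

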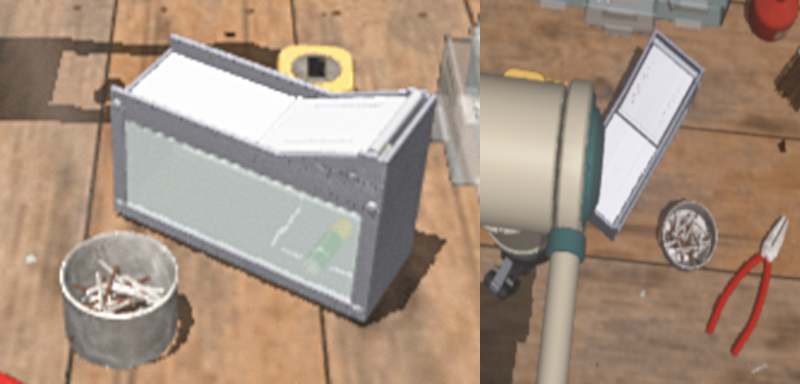

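The flap is shut, the battery is inside the bin at (330,245), and the bystanders haven't moved.

```bash
python3 -c "
from rig import *
print(sign_off())"
```

```text
the job is handed in; nothing more can be done
None
```

The battery is in the bin and the flap has closed by itself; the tape measure, tin and pliers look unmoved in the last pictures. I handed the job in at about 7 s on the clock.

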